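# Wind up the screw-jack hoop rest to the gauge

### The arm

A 6-joint arm with a two-finger parallel gripper is mounted at the origin on the work surface. World frame = base frame: x ahead of the robot, y to its left, z up, the work surface at z = 0. Lengths are in m, angles in rad, forces in N, time in s.
With the tool pointing down it reaches from about 0.25 to 0.725 m from the base axis. Payload 4 kg.
Tool frame: the origin (TCP) lies midway between the tips of the shut fingers; the grasp point (between the pads) lies 19 mm behind it; z points along the fingers, y is the line along which they close (so a half turn about z gives the same grasp; the last joint's range is limited). The gripper opens to 85 mm and grips with 20 to 120 N. Pads are 22 mm wide; open, the fingers measure 114 mm over their backs; the gripper's body (76 mm by 85 mm) begins 54 mm behind the grasp point. The pads swing forward as they close: fully open they stand 13 mm farther back than shut.
Start: joints at [1.189, 0.241, 0.005, 1.335, 0, 1.571], TCP at [0.186, 0.464, 0.231] pointing down, gripper open.
Joint ranges: [-2.72, 2.72], [-1.05, 1.87], [-1.09, 1.28], [-1.99, 2.15], [-1.42, 1.44], [-3.14, 3.14]. Speed limits (rad/s): [2.79, 2.79, 3.14, 3.14, 3.14, 3.14].

### API

Orientations are given as a unit quaternion [x, y, z, w].
In Python, from workcell import bot gives the robot as it stands. The module is installed in compiled form; this text tells all that it offers.
- The arm moves only by the tool drive_tool, never from a script. Its arguments are lists of equal length, an entry for each row: "slide": the shift along the tool's x, y, z scaled (see below), a list of three; "rotation": the turn, a rotation vector about the tool's x, y, z scaled (see below), a list of three. A call has exactly 8 rows; each row is the pose to reach, as a shift and turn from the pose commanded when the call began, along the tool's axes at that moment; what a row does not reach only later rows make up. The controller multiplies each number of a shift by 250 mm and each number of a turn by 0.5 rad. A row lasts 1/8 s, in which the tool goes at most 62.5 mm and 10.7 degrees, less where a joint would pass 70% of its speed; a pose out of reach is approached as far as the arm can. A call with a number of a shift or a turn outside -1 to 1 is refused whole. A call with a gripper value outside its range is refused whole. "gripper" is the opening, from 0 (shut) to 1 (fully open), set as the call begins (left out, the last holds). The fingers move at their own pace and stop on an object; the grip force is fixed at half the most. Time passes only in rows, so rows that repeat a pose let the fingers close, or fill a call up. It gives the time, the measured TCP pose, the force, the opening and the grip force at its end, in the units of the state.
- bot.get_obs(): the state, without advancing time (a new reading comes with each control period).
- bot.camera(name): name is "scene" or "side" or "wrist"; returns a dict with "image" (384x512x3 uint8, red, green, blue), "z_map" (384x512 float32, m along the optical axis (not along the pixel's ray), 0 where there is no reading), "camera_matrix" (3x3 intrinsics, pixels), "xyz" and "orientation" of the camera in the world. Camera axes: x right, y up, looking along -z (the intrinsics and any distortion apply to the point x, -y, -z); pixel columns grow to the right and rows downward; lengths in m; the calibration is good to about 2 mm. A picture is of the moment at which its call begins.
- bot.job_done(): hands the job in; it is judged then, once.
The state is a dict: "clock": time; "joint_pos": joint angles; "joint_vel": joint speeds; "tau": joint torques, N m; "eef_pos": TCP position; "tool_rot": TCP orientation; "ft_force": force on the tool from outside, world axes, zero at the start; "ft_torque": the same for the moment, N m; "grip_width": finger opening in m; "grasp_force": force on a finger pad.
Only numpy, scipy, OpenCV 4.12 (cv2) and the standard library are available. Lean on these libraries where they do the work, as an engineer would, in place of code of your own. Each camera call takes 0.05 s, during which the arm holds its last target. There are 200 camera calls.

### The job

Get the screw-jack work rest ready for riveting a hoop. First lift the draw latch lever that holds the rest down, up and over past centre so that its hook drops free; only then fit the loose crank all the way down on the square shaft of the gear box and wind the rest up with it until the rest's wooden top is level with the top of the brass gauge pointer. Leave the crank on the shaft, do not shift the pointer, and do not push the other things on the bench about.

Things in the scene. Friction and masses are not known exactly. Their poses are not given: they have to be found in the camera images.
- jack: the fixed grey screw-jack work rest, steel foot plates 12 mm thick, about 210 x 320 mm over all. Origin: on the bench under the centre of the rest, z up. In its axes the latch is on the -x side (towards the robot), the gear box with the shaft is at x -20, y +150 mm and the gauge post (12 mm thick, top 160 mm above the bench) at x 0, y -95 mm. The gear box is 80 x 80 mm and its top is 45 mm above the bench
- rest_top (a point): centre of the flat wooden top of the rest, 100 (x) x 90 (y) mm, block and plate 30 mm thick together, carried by the vertical screw column. It rises straight up 16 mm for each full turn of the shaft clockwise as seen from above, and sinks when turned the other way; the screw holds it where it is left
- gauge_tip (a point): top edge of the brass gauge pointer at its free end, 13 mm beside the -y edge of the rest; the pointer is clamped on the gauge post at a height that differs each time, 17 to 46 mm above the rest's top at the start. The rest is right when rest_top is as high as this point
- latch (a joint): draw latch lever: 0 = shut, lying level towards jack -x; grows as the lever is lifted up and over towards jack +x; upright at 1.57, stop at 2.0. Well beyond upright (about 1.7) it falls over to the stop by itself, before upright it falls shut. It turns with almost no force, but pinched hard it can lag some 0.2 rad behind the hand, so carry it well over; the wire hook slips off the rest as it goes over
- lever_grip (a point): centre of the steel latch lever near its end, 46 mm out from its pivot: a flat bar 12 mm wide (along jack y), 6 mm thick, 66 mm long with a round end, 45 mm above the bench when shut. Can be pinched across its width from above; it can turn between the fingers as it is lifted. Turns with the lever
- lever_hinge (a point): pivot of the latch lever, 45 mm above the bench, 90 mm from the centre of the rest on its -x side; axis along jack y. The two cheek plates of its bracket reach 54 mm above the bench
- shaft_top (a point): top of the vertical square steel shaft of the gear box, 80 mm above the bench. 14 x 14 mm square with its faces across its own x and y axes, the uppermost 9 mm tapering to 8 mm round; a round 40 mm collar lies 28 mm below this point and stops the crank. It turns with the shaft (friction torque 0.12 N m)
- crank_arm (a point): the loose dark steel crank, 0.36 kg: centre of its flat arm, the place to grip it for carrying. Arm 12 mm wide (along crank y) and 12 mm thick, 35 mm above the crank's underside, clear between the hub and the knob stem for 35 mm. Crank axes: x from the hub to the knob, z up. The crank stands on the bench on its hub (28 mm square, 42 mm high) and on the stem's foot (16 mm round), 60 mm apart; top of the knob 83 mm above the underside
- crank_socket (a point): centre of the mouth of the square socket in the underside of the crank's hub, 29 mm from crank_arm along crank -x and 35 mm below it; socket 17 x 17 mm, 28 mm deep, faces across the crank's x and y axes. It fits the shaft in any of four quarter turns; fully down, its mouth is on the collar, 28 mm below shaft_top. On the shaft the crank has about 0.2 rad of turning play
- crank_knob (a point): centre of the crank's upright wooden knob, 25 mm diameter, 40 mm tall, 60 mm from the hub's axis and 63 mm above the crank's underside; the knob spins freely on its stem, so it can be held without turning the hand while it goes round
- bowl: steel bowl, 120 mm wide, 42 mm high; leave alone
- hammer: hammer lying on the bench, wooden handle; origin under its middle; leave alone
- cup: white plastic cup, 72 mm wide, 90 mm high; leave alone
- glue: white glue bottle, 56 mm wide, 140 mm high; leave alone
- hoop: bentwood hoop lying flat, 170 mm wide, 60 mm high; leave alone
- spoon: wooden spoon; leave alone
- offcut: wood offcut 100 x 50 x 30 mm; leave alone
- jar: amber glass jar, 60 mm wide, 75 mm high; leave alone
Mind the look-alikes: they are no part of the job. What is shaped like the part that bears crank_arm but green or purple is not meant.

How it is judged:
By the outcome, as a careful person would: the job done as asked, in the order asked, and still so for the second after the job is handed in, with the robot touching nothing.
It also fails if it takes over 72 s, if anything falls off the work surface, if the arm or the gripper's body presses on something with over 40 N, if the wrist force passes 120 N, or if a joint passes its speed limit or range.

## Working session

There is one attempt and no reset: what is moved stays moved. The work goes in short steps, Python scripts to look and compute and a tool call to move; the robot and the scene stay as the last step left them, time stands still between calls to the robot, and variables do not carry over. Pictures are saved under pics/ and viewed, at most 10 in all, crops included, and the job is handed in when it is done.

Besides the shell and the picture viewer there is one more tool, called after "Call:" as name(argument=value, ...), one argument or row to a line, values as JSON. drive_tool: Moves the arm, as the interface text tells. Shifts and turns lie within -1 to 1; 1 stands for 250 mm of shift or 0.5 rad of turn. Its arguments: {"type":"object","properties":{"slide":{"type":"array","items":{"type":"array","items":{"type":"number"}}},"rotation":{"type":"array","items":{"type":"array","items":{"type":"number"}}},"gripper":{"type":"number"}},"required":["slide","rotation"]}

```bash
mkdir -p pics
cat > h.py <<'E'
import numpy as np, cv2
from scipy.spatial.transform import Rotation as R
from workcell import bot
def snap(n,f=None):
    c=bot.camera(n)
    if f: cv2.imwrite('pics/'+f,c['image'][...,::-1])
    return c
def cloud(c):
    K=np.array(c['camera_matrix']);z=c['z_map'];h,w=z.shape
    u,v=np.meshgrid(np.arange(w),np.arange(h))
    p=np.stack([(u-K[0,2])/K[0,0]*z,-(v-K[1,2])/K[1,1]*z,-z],-1)
    P=p@R.from_quat(c['orientation']).as_matrix().T+np.array(c['xyz'])
    P[z==0]=np.nan
    return P
E
python3 - <<'E'
from h import *
np.set_printoptions(precision=4,suppress=True)
ims=[]
for n in ['scene','side']:
    c=snap(n,n+'0.png'); np.savez(n+'0.npz',**c); print(n,c['xyz'],c['camera_matrix'],R.from_quat(c['orientation']).as_matrix())
o=bot.get_obs();print(o)
E
```

```text
scene [ 1.4188 -0.0269  0.9757] [[360.2753   0.     260.9596]
 [  0.     360.2753 191.4434]
 [  0.       0.       1.    ]] [[-0.0242 -0.6817  0.7312]
 [ 0.9997 -0.0226  0.0121]
 [ 0.0083  0.7313  0.682 ]]
side [ 0.0541 -1.1961  1.052 ] [[480.8748   0.     259.3734]
 [  0.     480.8748 199.5012]
 [  0.       0.       1.    ]] [[ 0.9325  0.2325 -0.2766]
 [-0.3611  0.5778 -0.7319]
 [-0.0103  0.7823  0.6228]]
{'clock': 0.1, 'joint_pos': array([ 1.189 ,  0.2414,  0.0039,  1.3352, -0.    ,  1.5708]), 'joint_vel': array([ 0.0007, -0.0032,  0.0029, -0.0003, -0.0004, -0.0011]), 'tau': array([  0.0002, -37.314 ,  25.3009,   0.0109,   0.0001,  -0.    ]), 'eef_pos': array([0.1861, 0.4635, 0.2305]), 'tool_rot': array([ 0.1898,  0.9818, -0.0009, -0.0002]), 'ft_force': array([ 0.1561, -0.445 , -0.1518]), 'ft_torque': array([ 0.0353, -0.0291,  0.0574]), 'grasp_force': 0.0, 'grip_width': 0.08558237495738695}
```

View pics/scene0.png

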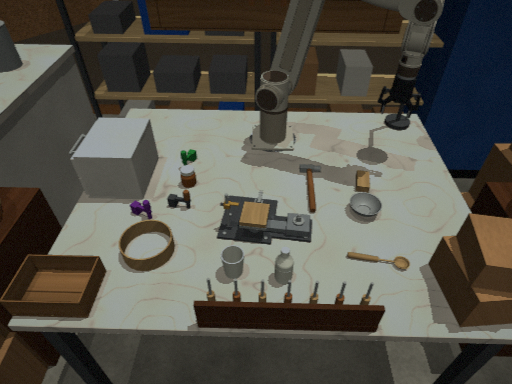

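View pics/side0.png

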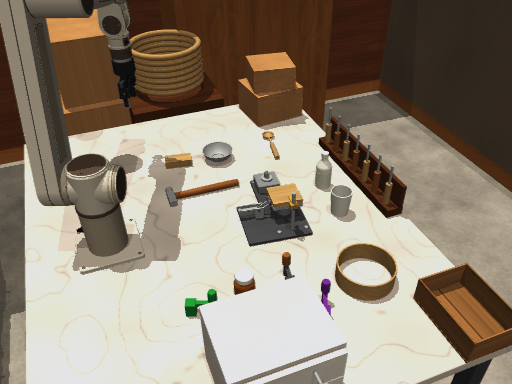

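The scene view shows the jack at about (265,218), with its gear box to the right at (297,222). The dark crank is at (180,200), green and purple look-alikes at (188,156) and (142,208), and the jar at (188,177). The side view shows the jack at (275,210) and the dark crank at (287,268). Next come enlarged crops and a height map.

Run:
```python
from h import *
np.set_printoptions(precision=3,suppress=True)
a=dict(np.load('scene0.npz'));b=dict(np.load('side0.npz'))
i1=cv2.resize(a['image'][180:250,160:320,::-1],None,fx=5,fy=5,interpolation=cv2.INTER_CUBIC)[:, :800]
i2=cv2.resize(b['image'][160:290,225:325,::-1],None,fx=4,fy=4,interpolation=cv2.INTER_CUBIC)
cv2.imwrite('pics/crop1.png',i1)
P=cloud(a);Q=cloud(b)
for n,(u,v) in dict(knob=(186,193),hub=(172,201),shaft=(298,219),rest=(255,213),gb=(303,222),post=(228,204),bench=(200,240)).items(): print(n,P[v,u])
# orthographic top map from both clouds, 1mm/pixel
X0,X1,Y0,Y1=.3,.65,-.3,.2
H=np.zeros((350,500),np.float32);C=np.zeros((350,500,3),np.uint8)
for c,p in((a,P),(b,Q)):
    s=p.reshape(-1,3);col=c['image'].reshape(-1,3)
    m=(s[:,0]>X0)&(s[:,0]<X1)&(s[:,1]>Y0)&(s[:,1]<Y1)
    for q,k in zip(s[m],col[m]):
        i=int((X1-q[0])*1000);j=int((Y1-q[1])*1000)
        for di in(-1,0,1):
            for dj in(-1,0,1):
                ii,jj=i+di,j+dj
                if 0<=ii<350 and 0<=jj<500 and q[2]>H[ii,jj]-.0: H[ii,jj]=q[2];C[ii,jj]=k[::-1]
top=np.vstack([C,cv2.applyColorMap(np.uint8(np.clip(H/.16*255,0,255)),cv2.COLORMAP_JET)])
cv2.imwrite('pics/top.png',cv2.resize(top,(428,600)))
full=np.zeros((600,800,3),np.uint8);full[:350*600//700,:]=0
full=np.hstack([cv2.resize(i1,(400,175)),]);cv2.imwrite('pics/comb.png',np.hstack([np.vstack([full,cv2.resize(C,(400,280)),np.zeros((65,400,3),np.uint8)]),i2]))
cv2.imwrite('pics/topH.png',C)
```

```text
knob [ 0.478 -0.313  0.082]
hub [ 0.475 -0.372  0.037]
shaft [0.576 0.087 0.065]
rest [ 0.575 -0.06   0.088]
gb [0.572 0.106 0.046]
post [ 0.57  -0.151  0.123]
bench [ 0.626 -0.249  0.   ]
```

View pics/comb.png

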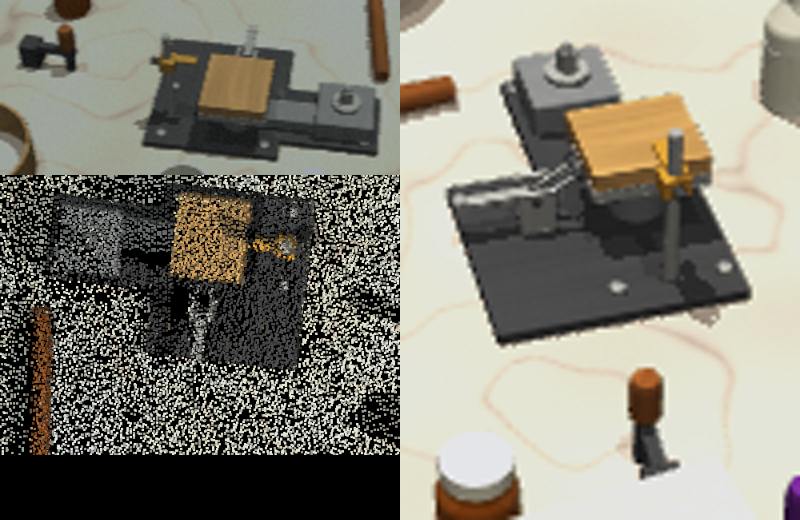

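View pics/crop1.png

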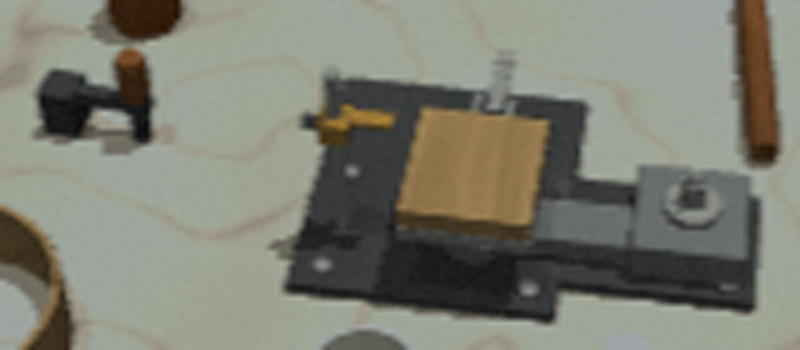

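Run:
```python
from h import *
np.set_printoptions(precision=4,suppress=True)
P=[];C=[]
for n in('scene','side'):
    c=dict(np.load(n+'0.npz'));p=cloud(c).reshape(-1,3);P.append(p);C.append(c['image'].reshape(-1,3).astype(int))
def rect(n,lo,hi,k=(0,1),f=lambda c:np.ones(len(c),bool)):
    for i in k:
        p=P[i];m=np.all((p>lo)&(p<hi),1)&f(C[i]);s=p[m]
        if len(s)<4: print(n,i,len(s));continue
        r=cv2.minAreaRect((s[:,:2]*1000).astype(np.float32)); print(n,i,len(s),'mean',s.mean(0),'med z',np.median(s[:,2]),'rect',np.round(r[0],1),np.round(r[1],1),round(r[2],1))
wood=lambda c:(c[:,0]-c[:,2]>50)
rect('rest',[.48,-.12,.08],[.68,.02,.094],f=wood)
rect('gbox',[.5,.03,.042],[.65,.16,.049])
rect('plate',[.4,-.25,.008],[.7,.2,.016])
rect('shaft',[.5,.05,.068],[.65,.14,.09])
rect('collar',[.5,.05,.05],[.65,.14,.056])
rect('latch',[.4,-.12,.035],[.51,.03,.06])
dark=lambda c:c.max(1)<90
rect('crank',[.42,-.41,.03],[.52,-.29,.055],f=dark)
rect('hubTop',[.42,-.41,.038],[.52,-.345,.05],f=dark)
rect('knob',[.42,-.35,.055],[.52,-.27,.09])
rect('brass',[.48,-.18,.07],[.62,-.1,.2],f=wood)
i=0
for i in (0,1):
    p=P[i];m=np.all((p>[.45,-.19,.1])&(p<[.65,-.08,.2]),1);s=p[m];cc=C[i][m]
    o=np.argsort(s[:,1])
    for k in o[::2]:print(i,s[k],cc[k])
```

```text
rest 0 542 mean [ 0.5744 -0.0625  0.0885] med z 0.08850711402811673 rect [572.8 -62.6] [ 87.8 100.3] 83.3
rest 1 502 mean [ 0.5648 -0.0637  0.088 ] med z 0.08820701706859119 rect [568.7 -63. ] [ 96.5 100.9] 82.6
gbox 0 284 mean [0.5757 0.0864 0.0452] med z 0.04512262218590851 rect [571.5  86.9] [78.9 84. ] 82.6
gbox 1 194 mean [0.5642 0.0823 0.0454] med z 0.04545384477088055 rect [565.9  88.1] [86.5 80.3] 84.9
plate 0 1438 mean [ 0.5507 -0.0695  0.0123] med z 0.012293871529051426 rect [532.9 -15.7] [338.2 214. ] 84.2
plate 1 1809 mean [ 0.5066 -0.096   0.0122] med z 0.01226562332923642 rect [540.4  -6.3] [374.9 291.8] 87.2
shaft 0 20 mean [0.573  0.0869 0.0748] med z 0.07417423538977075 rect [571.7  87.2] [10.6 13.7] 0.1
shaft 1 19 mean [0.5649 0.0858 0.075 ] med z 0.07344481842532946 rect [564.  84.] [21.3 14.1] 68.3
collar 0 59 mean [0.5749 0.0876 0.0528] med z 0.05283120222666837 rect [568.8  85.2] [81.6 38.9] 54.7
collar 1 49 mean [0.5635 0.0849 0.0522] med z 0.051907675531016606 rect [563.   85.1] [63.7 64.5] 83.1
latch 0 55 mean [ 0.4595 -0.0504  0.0501] med z 0.049920211944457
[... 5460 characters left out ...]
 -0.1531  0.1228] [163 117  49]
1 [ 0.5582 -0.1516  0.1599] [190 188 179]
1 [ 0.5502 -0.1499  0.1221] [225 164  57]
1 [ 0.5473 -0.1493  0.1146] [102  70  23]
1 [ 0.5476 -0.1491  0.1103] [80 56 19]
1 [ 0.5482 -0.1471  0.1206] [193 138  46]
1 [ 0.5529 -0.1437  0.1246] [171 119  39]
1 [ 0.5586 -0.1388  0.1193] [220 161  57]
1 [ 0.5569 -0.135   0.1209] [228 166  55]
1 [ 0.5554 -0.1309  0.1184] [155 111  50]
1 [ 0.5566 -0.1281  0.1199] [169 118  38]
1 [ 0.5605 -0.1268  0.1218] [228 169  55]
1 [ 0.5572 -0.1266  0.1226] [228 167  55]
1 [ 0.5658 -0.1224  0.125 ] [220 161  59]
1 [ 0.5571 -0.1194  0.1174] [160 116  52]
1 [ 0.5613 -0.1174  0.1227] [226 167  64]
1 [ 0.5603 -0.112   0.1191] [220 165  73]
```

The measurements agree with the given sizes: jack yaw is about -6.8°, rest at (0.570,-0.063) with its top at 0.088, gauge tip near 0.122 and gear box at (0.568,0.087). I'll move above the lever now.

Call:
drive_tool(
  slide=[
    [-0.21,-0.19,0],
    [-0.42,-0.38,0],
    [-0.63,-0.57,0],
    [-0.84,-0.76,0],
    [-0.84,-0.76,0],
    [-0.84,-0.76,0],
    [-0.84,-0.76,0],
    [-0.84,-0.76,0],
  ],
  rotation=[
    [0,0,-0.26],
    [0,0,-0.53],
    [0,0,-0.53],
    [0,0,-0.53],
    [0,0,-0.53],
    [0,0,-0.53],
    [0,0,-0.53],
    [0,0,-0.53],
  ],
  gripper=0.4,
)

```text
clock: 1.1
eef_pos: [0.31, 0.2103, 0.2312]
tool_rot: [0.057, 0.998, 0.0, -0.0]
ft_force: [-0.4, -1.4, 1.3]
grip_width: 0.0341
grasp_force: 0.0
```

```bash
cat >> h.py <<'E'
def to(tgt,yaw=None,Rt=None):
    "scaled move: TCP target (world), yaw = direction of tool y, deg (pointing down)"
    o=bot.get_obs();Rc=R.from_quat(o['tool_rot'])
    s=Rc.inv().apply(np.array(tgt)-o['eef_pos'])/.25
    if yaw is not None:
        a=np.radians(yaw);y=np.array([np.cos(a),np.sin(a),0]);z=np.array([0,0,-1.]);x=np.cross(y,z)
        best=None
        for sg in(1,-1):
            r=(Rc.inv()*R.from_matrix(np.stack([sg*x,sg*y,z],1))).as_rotvec()/.5
            if best is None or np.linalg.norm(r)<np.linalg.norm(best): best=r
    else: best=None
    print('slide',np.round(s,3),'rot',None if best is None else np.round(best,3),'j6',round(o['joint_pos'][5],2))
    return s,best
E
python3 -c "
from h import *
to([.435,-.047,.2],83.2)"
```

```text
slide [-0.615 -0.965  0.124] rot [-0.    -0.001  0.008] j6 0.71
```

Call:
drive_tool(
  slide=[
    [-0.15,-0.24,0],
    [-0.31,-0.48,0],
    [-0.46,-0.72,0],
    [-0.61,-0.96,0],
    [-0.61,-0.96,0],
    [-0.61,-0.96,0],
    [-0.61,-0.96,0],
    [-0.61,-0.96,0],
  ],
  rotation=[
    [0,0,0],
    [0,0,0],
    [0,0,0],
    [0,0,0],
    [0,0,0],
    [0,0,0],
    [0,0,0],
    [0,0,0],
  ],
)

```text
clock: 2.1
eef_pos: [0.4335, -0.0453, 0.2313]
tool_rot: [0.057, 0.998, 0.0, -0.0]
ft_force: [-0.6, 0.3, 0.6]
grip_width: 0.0339
grasp_force: 0.0
```

Run:
```python
from h import *
np.set_printoptions(precision=4,suppress=True)
c=snap('wrist','w1.png');np.savez('w1.npz',**c);print(c['xyz'],c['orientation'],bot.get_obs()['eef_pos'],bot.get_obs()['tool_rot'],c['camera_matrix'][0])
```

```text
[ 0.3504 -0.0362  0.3729] [-0.1222 -0.1099  0.6571  0.7357] [ 0.4336 -0.0454  0.2314] [ 0.0571  0.9984  0.0001 -0.0001] [293.431    0.     260.9372]
```

View pics/w1.png

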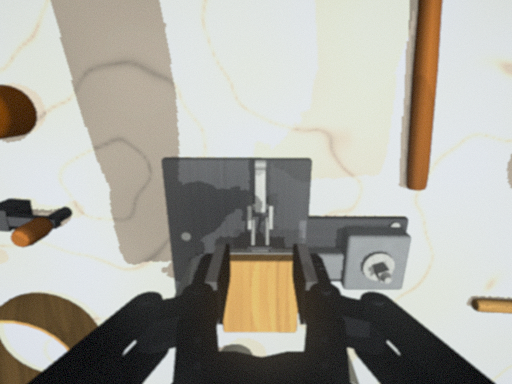

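The wrist view shows the lever from (260,160) to its hinge at about (260,215), lined up with the fingers. The shaft is at (380,270) and the crank at the left edge, with its hub at (15,212) and knob at (35,232).

```bash
cat >> h.py <<'E'
def ray(c,u,v,z):
    K=c['camera_matrix'];d=R.from_quat(c['orientation']).apply([(u-K[0,2])/K[0,0],-(v-K[1,2])/K[1,1],-1]);o=c['xyz']
    return o+d*(z-o[2])/d[2]
E
python3 - <<'E'
from h import *
np.set_printoptions(precision=4,suppress=True)
c=dict(np.load('w1.npz'));P=cloud(c);I=c['image'].astype(int)
for n,(u,v) in dict(tip=(260,162),mid=(260,185),hinge=(260,215),shafttop=(383,272)).items():print(n,P[v,u],ray(c,u,v,.080 if n=='shafttop' else .048))
s=P.reshape(-1,3);col=I.reshape(-1,3)
def rect(n,lo,hi,f=None):
    m=np.all((s>lo)&(s<hi),1)
    if f is not None:m&=f
    q=s[m];r=cv2.minAreaRect((q[:,:2]*1000).astype(np.float32));print(n,len(q),q.mean(0),np.round(r[0],1),np.round(r[1],1),round(r[2],1))
rect('lever',[.40,-.09,.04],[.455,0,.06])
rect('gb',[.5,.03,.042],[.65,.16,.049])
rect('shaft',[.5,.05,.064],[.65,.14,.09])
rect('shafttop',[.5,.05,.075],[.65,.14,.09])
rect('collar',[.5,.05,.049],[.65,.14,.056])
rect('plate',[.4,-.14,.009],[.5,.03,.015])
cv2.imwrite('pics/w1s.png',cv2.resize(c['image'][225:315,330:430,::-1],None,fx=6,fy=6,interpolation=cv2.INTER_CUBIC))
E
```

```text
tip [ 0.4187 -0.0446  0.049 ] [ 0.419  -0.0446  0.048 ]
mid [ 0.4462 -0.0477  0.0463] [ 0.4457 -0.0476  0.048 ]
hinge [ 0.4829 -0.0519  0.0478] [ 0.4828 -0.0519  0.048 ]
shafttop [0.5628 0.0866 0.071 ] [0.5565 0.083  0.08  ]
lever 336 [ 0.4349 -0.047   0.0474] [436.  -47.1] [10.5 39.5] 83.5
gb 2446 [0.5639 0.0869 0.0439] [568.2  88. ] [78.8 79.7] 83.3
shaft 187 [0.5659 0.0867 0.0725] [568.3  88.2] [14.6 14.4] 12.3
shafttop 59 [0.5677 0.0876 0.0778] [568.1  87.8] [8.5 8.7] 10.3
collar 487 [0.5645 0.0861 0.0511] [567.   87.3] [36.9 38.7] 27.8
plate 6124 [ 0.4569 -0.0675  0.0109] [463.9 -65.4] [159.3  87.7] 83.5
```

View pics/w1s.png

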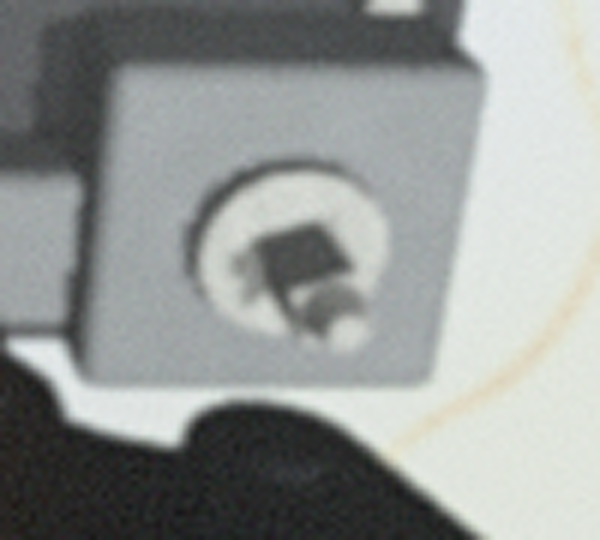

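Lever grip (0.435,-0.047), hinge (0.481,-0.052) and shaft (0.568,0.088, yaw about 12°) all fit the given sizes. I'll go down and pinch the lever.

Call:
drive_tool(
  slide=[
    [-0.006,-0.005,0.2],
    [-0.006,-0.005,0.4],
    [-0.006,-0.005,0.6],
    [-0.006,-0.005,0.7],
    [-0.006,-0.005,0.78],
    [-0.006,-0.005,0.82],
    [-0.006,-0.005,0.82],
    [-0.006,-0.005,0.82],
  ],
  rotation=[
    [0,0,0],
    [0,0,0],
    [0,0,0],
    [0,0,0],
    [0,0,0],
    [0,0,0],
    [0,0,0],
    [0,0,0],
  ],
)

```text
clock: 3.15
eef_pos: [0.436, -0.048, 0.0272]
tool_rot: [0.058, 0.998, -0.0, 0.001]
ft_force: [0.2, -0.7, 0.3]
grip_width: 0.0339
grasp_force: 0.0
```

Call:
drive_tool(
  slide=[
    [0,0,0],
    [0,0,0],
    [0,0,0],
    [0,0,0],
    [0,0,0],
    [0,0,0],
    [0,0,0],
    [0,0,0],
  ],
  rotation=[
    [0,0,0],
    [0,0,0],
    [0,0,0],
    [0,0,0],
    [0,0,0],
    [0,0,0],
    [0,0,0],
    [0,0,0],
  ],
  gripper=0,
)

```text
clock: 4.15
eef_pos: [0.4361, -0.0468, 0.0273]
tool_rot: [0.058, 0.998, 0.002, 0.001]
ft_force: [-0.9, 5.2, 4.3]
grip_width: 0.0105
grasp_force: 58.5
```

Call:
drive_tool(
  slide=[
    [-0.006,0,-0.046],
    [-0.023,0,-0.088],
    [-0.049,0,-0.125],
    [-0.085,0,-0.155],
    [-0.126,0,-0.175],
    [-0.171,0,-0.184],
    [-0.217,0,-0.181],
    [-0.26,0,-0.167],
  ],
  rotation=[
    [0,0,0],
    [0,0,0],
    [0,0,0],
    [0,0,0],
    [0,0,0],
    [0,0,0],
    [0,0,0],
    [0,0,0],
  ],
)

```text
clock: 5.15
eef_pos: [0.4972, -0.0546, 0.0685]
tool_rot: [0.058, 0.998, 0.001, -0.003]
ft_force: [-1.8, -0.4, -0.3]
grip_width: 0.0006
grasp_force: 0.0
```

Call:
drive_tool(
  slide=[
    [0,0,0],
    [0,0,0],
    [0,0,0],
    [0,0,0],
    [0,0,0],
    [0,0,0],
    [0,0,0],
    [0,0,0],
  ],
  rotation=[
    [0,0,0],
    [0,0,0],
    [0,0,0],
    [0,0,0],
    [0,0,0],
    [0,0,0],
    [0,0,0],
    [0,0,0],
  ],
  gripper=0.4,
)

```text
clock: 6.15
eef_pos: [0.4998, -0.0557, 0.068]
tool_rot: [0.058, 0.998, -0.0, -0.0]
ft_force: [-0.4, 0.1, 0.5]
grip_width: 0.034
grasp_force: 0.0
```

The lever slipped out of the fingers, so I'll raise the hand and check it.

Call:
drive_tool(
  slide=[
    [0,0,-0.2],
    [0.1,0,-0.4],
    [0.2,0,-0.48],
    [0.27,0,-0.48],
    [0.27,0,-0.48],
    [0.27,0,-0.48],
    [0.27,0,-0.48],
    [0.27,0,-0.48],
  ],
  rotation=[
    [0,0,0],
    [0,0,0],
    [0,0,0],
    [0,0,0],
    [0,0,0],
    [0,0,0],
    [0,0,0],
    [0,0,0],
  ],
)

```text
clock: 7.15
eef_pos: [0.433, -0.0479, 0.1876]
tool_rot: [0.058, 0.998, 0.0, -0.0]
ft_force: [-0.8, -0.1, -0.8]
grip_width: 0.0344
grasp_force: 0.0
```

Run:
```python
from h import *
np.set_printoptions(precision=4,suppress=True)
c=snap('wrist');d=snap('side');np.savez('w2.npz',**c)
print(bot.get_obs()['eef_pos'])
cv2.imwrite('pics/w2.png',np.hstack([cv2.resize(c['image'][130:280,150:420,::-1],None,fx=1.8,fy=1.8),cv2.resize(d['image'][165:255,235:315,::-1],(240,270))]))
P=cloud(c).reshape(-1,3)
ex=np.array([.993,-.118,0]);ey=np.array([.118,.993,0]);q=P-np.array([.481,-.052,.045])
x,y,z=q@ex,q@ey,q[:,2]
m=(abs(y)<.007)&(abs(x)<.07)&(z>-.02)&(z<.08)
b=np.round(x[m]*200)/200
for k in np.unique(b): print(k,np.median(z[m][b==k]),z[m][b==k].max(),(b==k).sum())
```

```text
[ 0.4329 -0.0478  0.1877]
-0.065 0.0024609293938303994 0.004723079342968992 39
-0.06 0.004705646313215864 0.0062066625403920245 72
-0.055 0.003066279424910265 0.0049794355055578915 49
-0.05 0.0018516540628645412 0.003285563412861389 50
-0.045 0.00184798224438186 0.0037004194500143556 55
-0.04 0.0019681166206055173 0.003206112152008986 51
-0.035 0.002062301422599236 0.003910253895224744 48
-0.03 0.001765716020172295 0.003742274975065449 52
-0.025 0.0020346831468337906 0.0030984960055979033 50
-0.02 0.001713171549839701 0.0032048523179020044 48
-0.015 0.001860542627030351 0.002895478126809223 50
-0.01 0.0016735017166635974 0.00406042560144719 52
-0.005 0.0016549460800905774 0.003471985074044101 61
-0.0 0.0025054427221169046 0.0040495014245164745 60
0.005 0.002110741350735426 0.003295226983576857 16
0.01 -4.660612307096079e-05 0.0007240783794680156 5
0.015 0.0027618376775974257 0.0049103233903453475 6
0.02 0.0057742942943620895 0.006968154794792167 5
0.025 0.009232415545514613 0.010363568680849242 5
0.03 0.011779115417896932 0.012476181494987457 6
0.035 0.019983484765682527 0.021752158363317606 72
0.04 0.030054071611857094 0.042512548447954365 220
0.045 0.04186911717733392 0.043217725479828786 67
0.05 0.041998432251713305 0.0435095139048569 58
0.055 0.041974065303575545 0.04321000693050324 59
0.06 0.042087922081927034 0.04320942061873738 57
0.065 0.04192151580503757 0.042864867441254215 61
0.07 0.041998403376930796 0.043051521435169424 27
```

View pics/w2.png

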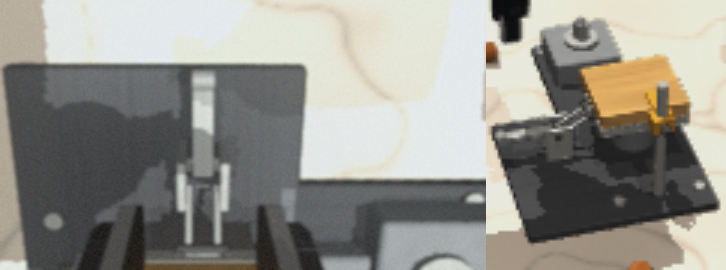

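The lever has fallen shut again: in the left panel it lies level from (203,75) to the hinge at (203,170), and the depth profile agrees. A vertical hand moving fast let it slip off the pads. I'll retry more slowly, tilting the hand along with the lever.

```bash
cat > lift.py <<'E'
from h import *
np.set_printoptions(suppress=True)
base=R.from_matrix(np.array([[-.993,.118,0],[.118,.993,0],[0,0,-1]]).T)
hg=np.array([.481,-.052,.045]);ex=np.array([.993,-.118,0])
def pose(th,r=.044):
    a=-.5+.4*th
    Rt=base*R.from_rotvec([0,a,0])
    g=hg+r*(-np.cos(th)*ex+np.sin(th)*np.array([0,0,1]))
    return g+Rt.apply([0,0,.019]),Rt
def rows(p0,R0,ths):
    for t in ths:
        p,Rt=pose(t);s=np.round(R0.inv().apply(p-p0)/.25,3);w=np.round((R0.inv()*Rt).as_rotvec()/.5,3);print(s,w)
    return p0+R0.apply(s*.25),R0*R.from_rotvec(w*.5)
if __name__=='__main__':
    o=bot.get_obs();p,q=o['eef_pos'],R.from_quat(o['tool_rot'])
    print('approach');p,q=rows(p,q,[0])
    for k in range(3):
        print('call');p,q=rows(p,q,np.linspace(k*.68,(k+1)*.68,9)[1:])
E
python3 lift.py
```

```text
approach
[-0.054  0.006  0.638] [ 0.001 -1.001  0.003]
call
[-0.005  0.    -0.013] [-0.     0.068  0.   ]
[-0.011  0.    -0.026] [-0.     0.136 -0.   ]
[-0.019  0.    -0.037] [-0.     0.204 -0.   ]
[-0.027  0.    -0.048] [-0.     0.272 -0.   ]
[-0.036  0.    -0.058] [-0.    0.34 -0.  ]
[-0.045  0.    -0.067] [-0.     0.408 -0.   ]
[-0.056  0.    -0.075] [-0.     0.476 -0.   ]
[-0.067  0.    -0.082] [-0.     0.544 -0.   ]
call
[-0.01   0.    -0.008] [-0.     0.068 -0.   ]
[-0.02   0.    -0.016] [-0.     0.136 -0.   ]
[-0.031  0.    -0.023] [-0.     0.204 -0.   ]
[-0.042  0.    -0.029] [-0.     0.272 -0.   ]
[-0.054  0.    -0.033] [-0.    0.34 -0.  ]
[-0.066  0.    -0.036] [-0.     0.408 -0.   ]
[-0.079  0.    -0.039] [-0.     0.476 -0.   ]
[-0.091  0.    -0.04 ] [-0.     0.544 -0.   ]
call
[-0.012  0.    -0.003] [-0.     0.068 -0.   ]
[-0.024  0.    -0.005] [-0.     0.136 -0.   ]
[-0.037  0.    -0.006] [-0.     0.204 -0.   ]
[-0.049  0.    -0.005] [-0.     0.272 -0.   ]
[-0.061  0.    -0.004] [-0.    0.34 -0.  ]
[-0.074  0.    -0.001] [-0.     0.408 -0.   ]
[-0.085  0.     0.003] [-0.     0.476 -0.   ]
[-0.097  0.     0.007] [-0.     0.544 -0.   ]
```

Call:
drive_tool(
  slide=[
    [-0.02,0.006,0],
    [-0.05,0.006,0.1],
    [-0.054,0.006,0.25],
    [-0.054,0.006,0.4],
    [-0.054,0.006,0.55],
    [-0.054,0.006,0.638],
    [-0.054,0.006,0.638],
    [-0.054,0.006,0.638],
  ],
  rotation=[
    [0,-0.37,0],
    [0,-0.74,0],
    [0,-1,0],
    [0,-1,0],
    [0,-1,0],
    [0,-1,0],
    [0,-1,0],
    [0,-1,0],
  ],
)

```text
clock: 8.25
eef_pos: [0.4472, -0.048, 0.0293]
tool_rot: [0.057, 0.967, -0.014, 0.247]
ft_force: [0.9, 0.5, 0.3]
grip_width: 0.034
grasp_force: 0.0
```

Call:
drive_tool(
  slide=[
    [0,0,0],
    [0,0,0],
    [0,0,0],
    [0,0,0],
    [0,0,0],
    [0,0,0],
    [0,0,0],
    [0,0,0],
  ],
  rotation=[
    [0,0,0],
    [0,0,0],
    [0,0,0],
    [0,0,0],
    [0,0,0],
    [0,0,0],
    [0,0,0],
    [0,0,0],
  ],
  gripper=0,
)

```text
clock: 9.25
eef_pos: [0.4476, -0.0481, 0.03]
tool_rot: [0.057, 0.967, -0.015, 0.249]
ft_force: [-2.3, 0.9, 5.8]
grip_width: 0.0104
grasp_force: 58.5
```

Call:
drive_tool(
  slide=[
    [-0.005,0,-0.013],
    [-0.011,0,-0.026],
    [-0.019,0,-0.037],
    [-0.027,0,-0.048],
    [-0.036,0,-0.058],
    [-0.045,0,-0.067],
    [-0.056,0,-0.075],
    [-0.067,0,-0.082],
  ],
  rotation=[
    [0,0.068,0],
    [0,0.136,0],
    [0,0.204,0],
    [0,0.272,0],
    [0,0.34,0],
    [0,0.408,0],
    [0,0.476,0],
    [0,0.544,0],
  ],
)

```text
clock: 10.25
eef_pos: [0.4495, -0.0483, 0.0528]
tool_rot: [0.058, 0.992, -0.007, 0.111]
ft_force: [6.9, -1.3, -17.4]
grip_width: 0.0104
grasp_force: 58.7
```

Call:
drive_tool(
  slide=[
    [-0.011,0,-0.006],
    [-0.022,0,-0.012],
    [-0.034,0,-0.018],
    [-0.045,0,-0.024],
    [-0.057,0,-0.028],
    [-0.069,0,-0.031],
    [-0.082,0,-0.034],
    [-0.094,0,-0.035],
  ],
  rotation=[
    [0,0.068,0],
    [0,0.136,0],
    [0,0.204,0],
    [0,0.272,0],
    [0,0.34,0],
    [0,0.408,0],
    [0,0.476,0],
    [0,0.544,0],
  ],
)

```text
clock: 11.25
eef_pos: [0.462, -0.0498, 0.0657]
tool_rot: [0.059, 0.998, 0.002, -0.033]
ft_force: [-16.1, 2.6, 1.8]
grip_width: 0.0105
grasp_force: 58.5
```

Call:
drive_tool(
  slide=[
    [-0.015,0,-0.003],
    [-0.03,0,-0.004],
    [-0.045,0,-0.004],
    [-0.06,0,-0.003],
    [-0.075,0,0],
    [-0.09,0,0.004],
    [-0.105,0,0.008],
    [-0.12,0,0.012],
  ],
  rotation=[
    [0,0.068,0],
    [0,0.136,0],
    [0,0.204,0],
    [0,0.272,0],
    [0,0.34,0],
    [0,0.408,0],
    [0,0.476,0],
    [0,0.544,0],
  ],
)

```text
clock: 12.25
eef_pos: [0.4968, -0.054, 0.0646]
tool_rot: [0.058, 0.985, 0.009, -0.163]
ft_force: [-11.9, 1.2, 6.7]
grip_width: 0.0081
grasp_force: 60.3
```

Run:
```python
from h import *
c=snap('wrist');d=snap('side')
cv2.imwrite('pics/w3.png',np.hstack([cv2.resize(c['image'][130:330,180:350,::-1],None,fx=2,fy=2),cv2.resize(d['image'][135:235,235:335,::-1],(400,400))]))
```

```text
(no output)
```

View pics/w3.png

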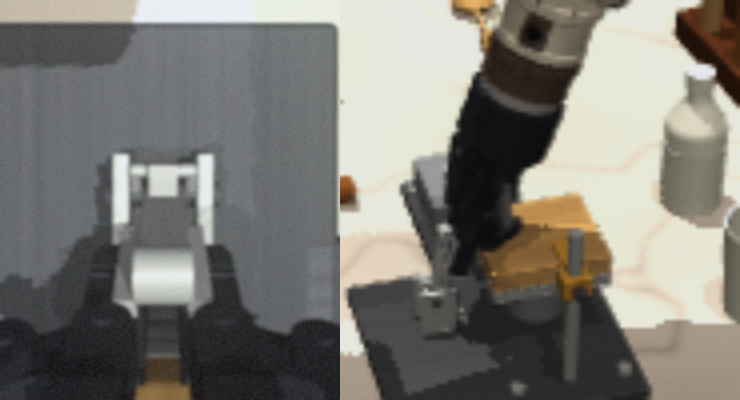

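Run:
```python
from h import *
np.set_printoptions(precision=4,suppress=True)
c=snap('wrist');P=cloud(c)
ex=np.array([.993,-.118,0]);ey=np.array([.118,.993,0]);q=P-np.array([.481,-.052,.045])
for v in range(205,300,5):
    for u in (262,):
        p=q[v,u];print(v,p@ex,p@ey,p[2],c['image'][v,u])
print(bot.get_obs()['eef_pos'],bot.get_obs()['ft_force'])
```

```text
205 -0.0093611148034864 0.0018204005897397384 0.007960076666694252 [96 99 99]
210 -0.006715155787410257 0.0017865725377320815 0.013264567286949733 [223 224 221]
215 -0.003863448503308847 0.0017969757946745546 0.012964344056300744 [216 221 214]
220 -0.0008931056343751983 0.0018174601012455776 0.011412766349903028 [211 216 210]
225 0.0014027703706287623 0.0017809460176145802 0.01693502016130073 [103 103 103]
230 0.003209842315143645 0.001723511152420224 0.02496605684660079 [102  98 103]
235 0.0045994573242962725 0.001656716032878319 0.034047380038488936 [101  99  99]
240 0.006010626133215596 0.0016067000698275432 0.04098203723890921 [ 98 100  96]
245 0.007338712109425604 0.001563412542350695 0.04702257228894964 [94 95 94]
250 0.007269615983104733 0.0014669208006306618 0.05938730444574958 [135 138 134]
255 0.008657407892626201 0.0014457657183771881 0.06260765023630548 [185 189 186]
260 0.010431913766083756 0.0014430662193226 0.06359867829747963 [223 226 222]
265 0.012232059278742666 0.001442353441702009 0.06434391639727283 [226 230 225]
270 0.014629286480199531 0.0014621896165407378 0.06266743614653518 [199 204 198]
275 0.016767034070553223 0.0014722652026674097 0.06215001532300879 [164 167 161]
280 0.020543203267134564 0.0015303201013113846 0.05606689530099877 [53 53 55]
285 0.022393492095606638 0.001528981094622627 0.056910752395952904 [42 46 48]
290 0.024989291644327588 0.0015482720704594732 0.05537638802605932 [44 47 45]
295 0.027730049767669247 0.001570057513285698 0.053574367843331486 [44 43 51]
[ 0.5013 -0.0539  0.0636] [ 0.4983 -0.1792 -0.4577]
```

Depth puts the lever at about 1.76 rad, past centre. I'll nudge it a little further and release.

Call:
drive_tool(
  slide=[
    [-0.005,0,0],
    [-0.01,0,0.003],
    [-0.016,0,0.005],
    [-0.016,0,0.005],
    [-0.016,0,0.005],
    [-0.016,0,0.005],
    [-0.016,0,0.005],
    [-0.016,0,0.005],
  ],
  rotation=[
    [0,0.05,0],
    [0,0.1,0],
    [0,0.15,0],
    [0,0.15,0],
    [0,0.15,0],
    [0,0.15,0],
    [0,0.15,0],
    [0,0.15,0],
  ],
)

```text
clock: 13.4
eef_pos: [0.5011, -0.0544, 0.0646]
tool_rot: [0.057, 0.978, 0.012, -0.198]
ft_force: [-12.5, 1.6, 16.7]
grip_width: 0.0001
grasp_force: 8.8
```

Call:
drive_tool(
  slide=[
    [0,0,0],
    [0,0,0],
    [0,0,0],
    [0,0,0],
    [0,0,0],
    [0,0,0],
    [0,0,0],
    [0,0,0],
  ],
  rotation=[
    [0,0,0],
    [0,0,0],
    [0,0,0],
    [0,0,0],
    [0,0,0],
    [0,0,0],
    [0,0,0],
    [0,0,0],
  ],
  gripper=0.45,
)

```text
clock: 14.4
eef_pos: [0.4997, -0.0542, 0.0621]
tool_rot: [0.057, 0.978, 0.012, -0.2]
ft_force: [-12.4, 1.2, 4.4]
grip_width: 0.0382
grasp_force: 6.6
```

Run:
```python
from h import *
np.set_printoptions(precision=4,suppress=True)
c=snap('wrist','w4.png');P=cloud(c)
ex=np.array([.993,-.118,0]);ey=np.array([.118,.993,0]);q=(P-np.array([.481,-.052,.045])).reshape(-1,3)
x,y,z=q@ex,q@ey,q[:,2]
m=(abs(y)<.004)&(x>-.02)&(x<.06)&(z>.0)
b=np.round(z[m]*200)/200
for k in np.unique(b): print(k,np.median(x[m][b==k]),(b==k).sum())
np.set_printoptions(precision=3)
to([.5,-.06,.24],83.2)
```

```text
0.0 -0.011243233054927347 21
0.005 -0.009256874912972628 48
0.01 0.0007279499718237969 145
0.015 -0.0010051956704144372 203
0.02 0.007588942702349331 72
0.025 0.010344088478704416 123
0.03 0.012857147164988128 137
0.035 0.01516607131702348 146
0.04 0.04760705039838411 689
0.045 0.04459459843844117 300
0.05 0.02047212850637519 40
0.055 0.02134435602787728 166
0.06 0.02580192692715875 428
0.085 0.039509038884688354 8
0.09 0.03946394602635693 260
0.095 0.040760232765503765 487
0.1 0.041582729645526256 46
slide [ 0.276 -0.023 -0.656] rot [-0.001 -0.806  0.003] j6 0.01
```

The lever now lies at about 2.04 rad, on its stop. I'll lift straight out and work out the crank pose and clearances.

Call:
drive_tool(
  slide=[
    [0.05,0,-0.11],
    [0.13,0,-0.3],
    [0.2,0,-0.48],
    [0.27,0,-0.65],
    [0.27,0,-0.65],
    [0.27,0,-0.65],
    [0.27,0,-0.65],
    [0.27,0,-0.65],
  ],
  rotation=[
    [0,0,0],
    [0,0,0],
    [0,-0.2,0],
    [0,-0.5,0],
    [0,-0.8,0],
    [0,-0.8,0],
    [0,-0.8,0],
    [0,-0.8,0],
  ],
)

```text
clock: 15.45
eef_pos: [0.5061, -0.055, 0.237]
tool_rot: [0.058, 0.998, -0.0, 0.004]
ft_force: [0.1, 0.4, -0.4]
grip_width: 0.0381
grasp_force: 0.0
```

Run:
```python
from h import *
np.set_printoptions(precision=3,suppress=True)
for n in('scene','side'):
    c=dict(np.load(n+'0.npz'));p=cloud(c).reshape(-1,3)
    m=(p[:,2]>.1)&(p[:,0]>.1)&(p[:,0]<.6)&(p[:,1]<-.2)&(p[:,1]>-.6);s=p[m];print('box',s.min(0),s.max(0))
    m=np.all((p>[.3,-.4,.06])&(p<[.45,-.2,.085]),1)
    if m.sum():print('jar',p[m].mean(0),p[m].min(0),p[m].max(0))
to([.45,-.25,.24],-14)
```

```text
box [ 0.165 -0.6    0.1  ] [ 0.438 -0.499  0.206]
jar [ 0.338 -0.338  0.073] [ 0.306 -0.365  0.06 ] [ 0.362 -0.314  0.079]
box [ 0.168 -0.6    0.101] [ 0.429 -0.496  0.207]
jar [ 0.329 -0.343  0.074] [ 0.303 -0.365  0.06 ] [ 0.355 -0.313  0.082]
slide [ 0.132 -0.801 -0.013] rot [-0.011  0.012 -2.887] j6 0.01
```

Call:
drive_tool(
  slide=[
    [0.02,-0.2,0],
    [0.02,-0.4,0],
    [0.02,-0.6,0],
    [0.02,-0.8,0],
    [0.02,-0.8,0],
    [0.02,-0.8,0],
    [0.02,-0.8,0],
    [0.02,-0.8,0],
  ],
  rotation=[
    [0,0,-0.3],
    [0,0,-0.6],
    [0,0,-0.9],
    [0,0,-1],
    [0,0,-1],
    [0,0,-1],
    [0,0,-1],
    [0,0,-1],
  ],
)

```text
clock: 16.45
eef_pos: [0.4767, -0.2518, 0.2376]
tool_rot: [-0.191, 0.982, -0.001, 0.004]
ft_force: [-0.0, -0.3, -0.6]
grip_width: 0.0384
grasp_force: 0.0
```

```bash
python3 -c "
from h import *
to([.463,-.342,.2],166)"
```

```text
slide [ 0.187 -0.313  0.15 ] rot [-0.015  0.011 -1.883] j6 -0.87
```

Call:
drive_tool(
  slide=[
    [0.1,-0.15,0.07],
    [0.187,-0.31,0.15],
    [0.187,-0.31,0.15],
    [0.187,-0.31,0.15],
    [0.187,-0.31,0.15],
    [0.187,-0.31,0.15],
    [0.187,-0.31,0.15],
    [0.187,-0.31,0.15],
  ],
  rotation=[
    [0,0,-0.3],
    [0,0,-0.6],
    [0,0,-0.9],
    [-0.015,0.01,-0.99],
    [-0.015,0.01,-0.99],
    [-0.015,0.01,-0.99],
    [-0.015,0.01,-0.99],
    [-0.015,0.01,-0.99],
  ],
)

```text
clock: 17.45
eef_pos: [0.4622, -0.342, 0.2002]
tool_rot: [-0.425, 0.905, 0.001, 0.001]
ft_force: [-0.3, 0.1, 0.6]
grip_width: 0.0383
grasp_force: 0.0
```

Run:
```python
from h import *
np.set_printoptions(precision=4,suppress=True)
c=snap('wrist','w5.png');np.savez('w5.npz',**c);P=cloud(c).reshape(-1,3);I=c['image'].reshape(-1,3).astype(int)
print(bot.get_obs()['eef_pos'],c['xyz'])
def rect(n,lo,hi):
    m=np.all((P>lo)&(P<hi),1);q=P[m]
    if len(q)<5: print(n,len(q));return
    r=cv2.minAreaRect((q[:,:2]*1000).astype(np.float32));print(n,len(q),q.mean(0),np.round(r[0],1),np.round(r[1],1),round(r[2],1))
rect('all',[.42,-.42,.03],[.52,-.28,.09])
rect('hubtop',[.42,-.42,.039],[.52,-.35,.046])
rect('hub',[.42,-.42,.02],[.52,-.353,.046])
rect('knob',[.42,-.36,.05],[.52,-.27,.09])
rect('knobtop',[.42,-.36,.08],[.52,-.27,.09])
```

```text
[ 0.4622 -0.342   0.2002] [ 0.4087 -0.4072  0.3417]
all 1841 [ 0.4601 -0.3506  0.0525] [ 461.3 -349.3] [84.3 28. ] 78.8
hubtop 866 [ 0.4562 -0.3741  0.0409] [ 457.2 -369.9] [42.2 28. ] 78.7
hub 940 [ 0.4554 -0.3751  0.0399] [ 456.9 -371.5] [39. 28.] 78.8
knob 635 [ 0.4651 -0.3218  0.0757] [ 466.7 -319.4] [22.3 23.5] 47.9
knobtop 338 [ 0.4671 -0.3189  0.0818] [ 467.1 -318.4] [20.3 20.1] 50.5
```

View pics/w5.png

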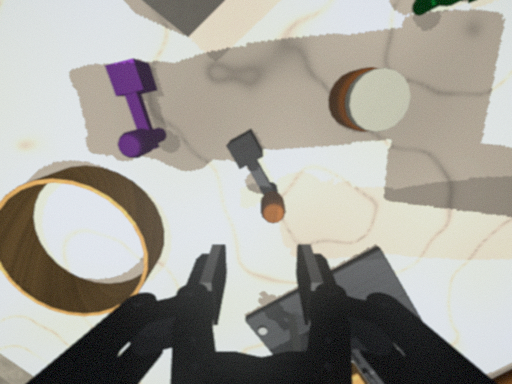

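The picture shows the dark crank clearly: hub (245,150), knob (272,205), arm between them at (258,178). Its yaw is 78.8°, the hub at (0.4555,-0.3775) and the arm centre at (0.461,-0.349).

```bash
python3 -c "
from h import *
to([.4613,-.349,.018],168.8)"
```

```text
slide [ 0.025 -0.015  0.729] rot [ 0.     0.004 -0.994] j6 -1.52
```

Call:
drive_tool(
  slide=[
    [0.025,-0.015,0],
    [0.025,-0.015,0.1],
    [0.025,-0.015,0.25],
    [0.025,-0.015,0.4],
    [0.025,-0.015,0.55],
    [0.025,-0.015,0.66],
    [0.025,-0.015,0.73],
    [0.025,-0.015,0.73],
  ],
  rotation=[
    [0,0,-0.33],
    [0,0,-0.66],
    [0,0,-0.995],
    [0,0,-0.995],
    [0,0,-0.995],
    [0,0,-0.995],
    [0,0,-0.995],
    [0,0,-0.995],
  ],
)

```text
clock: 18.5
eef_pos: [0.4599, -0.3481, 0.0159]
tool_rot: [-0.635, 0.773, 0.002, 0.0]
ft_force: [0.2, 0.7, 0.3]
grip_width: 0.0385
grasp_force: 0.0
```

Call:
drive_tool(
  slide=[
    [0,0,0],
    [0,0,0],
    [0,0,0],
    [0,0,0],
    [0,0,0],
    [0,0,0],
    [0,0,0],
    [0,0,0],
  ],
  rotation=[
    [0,0,0],
    [0,0,0],
    [0,0,0],
    [0,0,0],
    [0,0,0],
    [0,0,0],
    [0,0,0],
    [0,0,0],
  ],
  gripper=0,
)

```text
clock: 19.5
eef_pos: [0.4618, -0.3496, 0.0188]
tool_rot: [-0.635, 0.773, -0.0, 0.001]
ft_force: [-1.1, 0.6, 5.3]
grip_width: 0.0109
grasp_force: 59.5
```

```bash
python3 -c "
from h import *
o=bot.get_obs();print(o['eef_pos'],R.from_quat(o['tool_rot']).as_matrix().round(3))
to([.4613,-.349,.018],168.8)"
```

```text
[ 0.46177696 -0.34960678  0.01880581] [[-0.194 -0.981  0.002]
 [-0.981  0.194  0.001]
 [-0.001 -0.002 -1.   ]]
slide [-0.002  0.002  0.003] rot [-0.004  0.002  0.001] j6 -2.02
```

The crank is gripped. I'll lift it, turn it to 102° and carry it towards the shaft.

Call:
drive_tool(
  slide=[
    [0,0,-0.2],
    [0,0,-0.42],
    [-0.05,0,-0.64],
    [-0.15,0,-0.85],
    [-0.35,0,-0.87],
    [-0.58,0,-0.87],
    [-0.8,0,-0.87],
    [-0.95,-0.01,-0.87],
  ],
  rotation=[
    [0,0,0],
    [0,0,0],
    [0,0,-0.2],
    [0,0,-0.4],
    [0,0,-0.6],
    [0,0,-0.82],
    [0,0,-0.82],
    [0,0,-0.82],
  ],
)

```text
clock: 20.5
eef_pos: [0.5089, -0.1143, 0.2346]
tool_rot: [0.779, -0.627, -0.002, -0.001]
ft_force: [0.4, -0.2, -3.0]
grip_width: 0.0106
grasp_force: 59.3
```

```bash
python3 -c "
from h import *
o=bot.get_obs();print(o['eef_pos'],o['grip_width'],o['joint_pos'])
to([.5627,.1161,.14],192.3)"
```

```text
[ 0.50892467 -0.11431886  0.23463603] 0.010573761234261052 [-0.22256699  0.28385144  0.07135624  1.36034866  0.00276085 -2.01004393]
slide [-0.853 -0.408  0.381] rot [0.001 0.007 0.004] j6 -2.01
```

Call:
drive_tool(
  slide=[
    [-0.2,-0.1,0],
    [-0.42,-0.2,0],
    [-0.62,-0.3,0],
    [-0.8,-0.38,0.1],
    [-0.853,-0.408,0.25],
    [-0.853,-0.408,0.38],
    [-0.853,-0.408,0.38],
    [-0.853,-0.408,0.38],
  ],
  rotation=[
    [0,0,0],
    [0,0,0],
    [0,0,0],
    [0,0.007,0.004],
    [0,0.007,0.004],
    [0,0.007,0.004],
    [0,0.007,0.004],
    [0,0.007,0.004],
  ],
)

```text
clock: 21.5
eef_pos: [0.5641, 0.1132, 0.1418]
tool_rot: [0.778, -0.628, 0.001, -0.0]
ft_force: [-0.3, 0.6, -2.3]
grip_width: 0.0106
grasp_force: 59.3
```

Run:
```python
from h import *
np.set_printoptions(precision=4,suppress=True)
print(bot.get_obs()['eef_pos']); to([.5627,.1161,.12],192.3)
c=snap('wrist');d=snap('side');s=snap('scene');np.savez('w6.npz',**c)
cv2.imwrite('pics/w6.png',np.hstack([cv2.resize(c['image'][:,:,::-1],(400,300)),cv2.resize(d['image'][140:240,215:315,::-1],(300,300))]))
P=np.vstack([cloud(k).reshape(-1,3) for k in(c,)])
def rect(n,lo,hi):
    m=np.all((P>lo)&(P<hi),1);q=P[m]
    if len(q)<5: print(n,len(q));return
    r=cv2.minAreaRect((q[:,:2]*1000).astype(np.float32));print(n,len(q),q.mean(0),np.round(r[0],1),np.round(r[1],1),round(r[2],1))
rect('hubtop',[.54,.05,.155],[.6,.103,.172])
rect('hub',[.54,.05,.125],[.6,.103,.172])
rect('shaft',[.54,.05,.064],[.6,.12,.09])
rect('knob',[.5,.1,.17],[.6,.18,.22])
```

```text
[0.5641 0.1132 0.1418]
slide [-0.013  0.003  0.087] rot [-0.003 -0.003 -0.004] j6 -1.58
hubtop 4481 [0.569  0.0862 0.1637] [566.9  88.8] [33.2 36. ] 12.4
hub 5455 [0.5695 0.084  0.1598] [566.9  88.8] [33.2 36. ] 12.3
shaft 135 [0.5707 0.0827 0.071 ] [570.7  83.1] [13.6  4. ] 11.7
knob 10352 [0.5667 0.1125 0.1959] [560.6 118.9] [37.8 78.8] 90.0
```

View pics/w6.png

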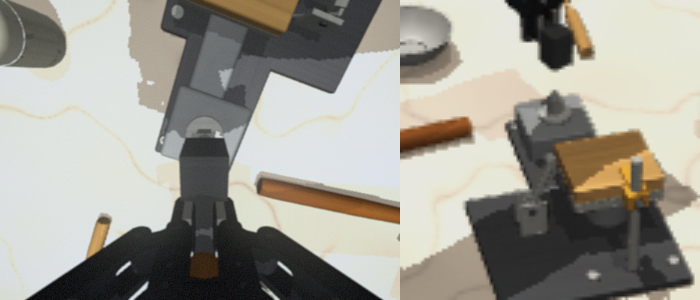

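The wrist picture shows the hub at (205,150) just in front of the shaft and collar at (205,125), squared up with it. The computed correction is about 3 mm in +y, so I'll lower it onto the shaft.

Call:
drive_tool(
  slide=[
    [-0.013,0.003,0.05],
    [-0.013,0.003,0.1],
    [-0.013,0.003,0.14],
    [-0.013,0.003,0.17],
    [-0.013,0.003,0.2],
    [-0.013,0.003,0.23],
    [-0.013,0.003,0.26],
    [-0.013,0.003,0.28],
  ],
  rotation=[
    [0,0,0],
    [0,0,0],
    [0,0,0],
    [0,0,0],
    [0,0,0],
    [0,0,0],
    [0,0,0],
    [0,0,0],
  ],
)

```text
clock: 22.65
eef_pos: [0.5624, 0.1163, 0.0706]
tool_rot: [0.778, -0.628, 0.001, 0.0]
ft_force: [-4.7, 3.3, 11.5]
grip_width: 0.0107
grasp_force: 61.8
```

```bash
python3 -c "
from h import *
o=bot.get_obs();print(o['eef_pos'],o['ft_force'],o['ft_torque'])
to([.5627,.1161,.0708],192.3)"
```

```text
[0.56237095 0.11634747 0.07059024] [-4.70094931  3.3495721  11.54098119] [ 0.82515532  0.89508824 -0.04645228]
slide [ 0.001 -0.001 -0.001] rot [-0.002 -0.003 -0.003] j6 -1.58
```

Seated: TCP is 0.0706 against 0.0708 expected, with 11 N upwards. I'll release, slide up and over to the knob with the fingers straddling it, and grip it.

Call:
drive_tool(
  slide=[
    [0,0,0],
    [0,0,0],
    [0,0,0],
    [0,0,-0.04],
    [0,0,-0.118],
    [-0.06,0,-0.118],
    [-0.126,0,-0.118],
    [-0.126,0,-0.118],
  ],
  rotation=[
    [0,0,0],
    [0,0,0],
    [0,0,0],
    [0,0,0],
    [0,0,0],
    [0,0,0],
    [0,0,0],
    [0,0,0],
  ],
  gripper=0.47,
)

```text
clock: 23.65
eef_pos: [0.5547, 0.1488, 0.0997]
tool_rot: [0.779, -0.627, 0.0, 0.001]
ft_force: [-0.4, -0.2, -0.9]
grip_width: 0.0398
grasp_force: 0.0
```

Run:
```python
from h import *
np.set_printoptions(precision=4,suppress=True)
c=snap('wrist','w7.png');d=snap('side');s=snap('scene')
print(bot.get_obs()['eef_pos'])
Q=cloud(s).reshape(-1,3);m=np.all((Q>[.62,.0,.03])&(Q<[.8,.2,.2]),1);print('glue',Q[m].min(0) if m.any() else 0,Q[m].max(0) if m.any() else 0)
for n,c in(('w',c),('scene',s),('side',d)):
    P=cloud(c).reshape(-1,3)
    def rect(k,lo,hi):
        m=np.all((P>lo)&(P<hi),1);q=P[m]
        if len(q)<5: print(n,k,len(q));return
        r=cv2.minAreaRect((q[:,:2]*1000).astype(np.float32));print(n,k,len(q),np.median(q,0),np.round(r[0],1),np.round(r[1],1),round(r[2],1))
    rect('hubtop',[.54,.05,.088],[.6,.108,.099]);rect('knob',[.535,.125,.105],[.575,.17,.14])
to([.5557,.147,.1],192.3)
```

```text
[0.5552 0.1472 0.0998]
glue [0.6201 0.0046 0.0303] [0.7979 0.1704 0.1986]
w hubtop 3313 [0.5676 0.0892 0.093 ] [567.3  92.1] [28.1 34.4] 12.4
w knob 3997 [0.5557 0.1406 0.1304] [555.5 145.9] [47.9 22.8] 21.5
scene hubtop 66 [0.5695 0.0887 0.0934] [569.2  90.9] [32.5 34.1] 11.9
scene knob 46 [0.5576 0.1372 0.1238] [551.  142.2] [33.  18.1] 8.2
side hubtop 49 [0.5649 0.0875 0.0936] [564.4  88.5] [29.6 34.5] 8.6
side knob 86 [0.5541 0.143  0.1255] [555.3 148.9] [38.9 32.4] 0.2
slide [ 0.001 -0.002 -0.001] rot [ 0.001 -0.004 -0.002] j6 -1.52
```

View pics/w7.png

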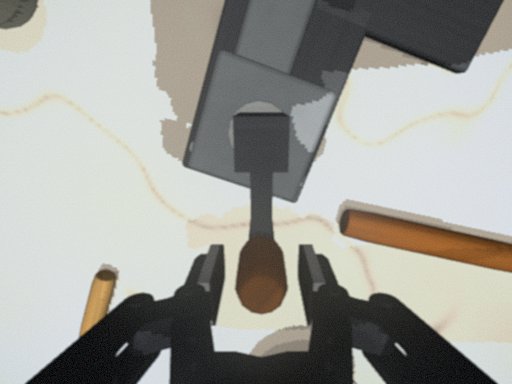

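The fingers straddle the knob at (262,275), with the hub at (262,140) down on the collar: its top is at 0.0935 m against 0.094 expected. That was the last picture I'll view; from here I work by numbers. I'll grip the knob.

Call:
drive_tool(
  slide=[
    [0,0,0],
    [0,0,0],
    [0,0,0],
    [0,0,0],
    [0,0,0],
    [0,0,0],
    [0,0,0],
    [0,0,0],
  ],
  rotation=[
    [0,0,0],
    [0,0,0],
    [0,0,0],
    [0,0,0],
    [0,0,0],
    [0,0,0],
    [0,0,0],
    [0,0,0],
  ],
  gripper=0,
)

```text
clock: 24.8
eef_pos: [0.5557, 0.1469, 0.1003]
tool_rot: [0.778, -0.628, 0.001, 0.0]
ft_force: [-1.0, -0.4, -0.3]
grip_width: 0.0232
grasp_force: 58.7
```

Run:
```python
from h import *
np.set_printoptions(precision=4,suppress=True)
for n in('scene','side'):
    c=dict(np.load(n+'0.npz'));P=cloud(c).reshape(-1,3);m=np.all((P>[.63,.0,.03])&(P<[.8,.15,.2]),1);print('glue',P[m].min(0),P[m].max(0))
```

```text
glue [0.7517 0.0045 0.0303] [0.7974 0.0601 0.1432]
glue [0.7343 0.0018 0.0306] [0.7883 0.0498 0.1432]
```

Call:
drive_tool(
  slide=[
    [0.018,-0.092,0],
    [0.07,-0.17,0],
    [0.148,-0.222,0],
    [0.24,-0.24,0],
    [0.332,-0.222,0],
    [0.41,-0.17,0],
    [0.462,-0.092,0],
    [0.48,0,0],
  ],
  rotation=[
    [0,0,0],
    [0,0,0],
    [0,0,0],
    [0,0,0],
    [0,0,0],
    [0,0,0],
    [0,0,0],
    [0,0,0],
  ],
)

```text
clock: 25.8
eef_pos: [0.5799, 0.028, 0.1006]
tool_rot: [0.778, -0.629, 0.001, -0.0]
ft_force: [1.4, 7.1, -5.7]
grip_width: 0.023
grasp_force: 59.1
```

Call:
drive_tool(
  slide=[
    [-0.018,0.092,0],
    [-0.07,0.17,0],
    [-0.148,0.222,0],
    [-0.24,0.24,0],
    [-0.332,0.222,0],
    [-0.41,0.17,0],
    [-0.462,0.092,0],
    [-0.48,0,0],
  ],
  rotation=[
    [0,0,0],
    [0,0,0],
    [0,0,0],
    [0,0,0],
    [0,0,0],
    [0,0,0],
    [0,0,0],
    [0,0,0],
  ],
)

```text
clock: 26.8
eef_pos: [0.5533, 0.1455, 0.1003]
tool_rot: [0.778, -0.628, 0.0, 0.003]
ft_force: [-1.5, -3.2, -0.7]
grip_width: 0.0229
grasp_force: 61.0
```

```bash
cat > m.py <<'E'
from h import *
np.set_printoptions(precision=4,suppress=True)
ex=np.array([.993,-.118,0]);ey=np.array([.118,.993,0])
def meas(c,n):
    P=cloud(c).reshape(-1,3);I=c['image'].reshape(-1,3).astype(int);q=P-np.array([.570,-.063,0])
    x,y,z=q@ex,q@ey,q[:,2];w=I[:,0]-I[:,2]>40
    m=w&(abs(x)<.035)&(abs(y)<.035)&(z>.08)&(z<.15)
    # pointer free end: upper surface
    k=w&(abs(x)<.02)&(y<-.056)&(y>-.085)&(z>.112)&(z<.14)
    zz=np.sort(z[k]);br=I[k].sum(1)
    hi=z[k][br>np.percentile(br,50)] if k.any() else zz
    print(n,'rest',m.sum(),np.median(z[m]),'tip',k.sum(),np.median(zz),'bright',np.median(hi),'p80',np.percentile(zz,80) if k.any() else 0)
if __name__=='__main__':
    for n in('scene','side'):
        meas(dict(np.load(n+'0.npz')),n+'0'); meas(snap(n),n)
    o=bot.get_obs();print(o['eef_pos'],o['clock'],o['grip_width'])
E
python3 m.py
```

```text
scene0 rest 303 0.08864200601814687 tip 25 0.1217800491719484 bright 0.1220565930432172 p80 0.12373971804509398
scene rest 307 0.10378800362906959 tip 27 0.1214304011364653 bright 0.1214304011364653 p80 0.12269323533666295
side0 rest 243 0.08857032890924721 tip 18 0.1215713575715896 bright 0.12182121977567684 p80 0.1241591015541976
side rest 263 0.10407533442804029 tip 17 0.12215098151344095 bright 0.12302532718641535 p80 0.12461942948940577
[0.5557 0.146  0.1002] 26.9 0.02324743954094541
```

Call:
drive_tool(
  slide=[
    [0.018,-0.092,0],
    [0.07,-0.17,0],
    [0.148,-0.222,0],
    [0.24,-0.24,0],
    [0.332,-0.222,0],
    [0.41,-0.17,0],
    [0.462,-0.092,0],
    [0.48,0,0],
  ],
  rotation=[
    [0,0,0],
    [0,0,0],
    [0,0,0],
    [0,0,0],
    [0,0,0],
    [0,0,0],
    [0,0,0],
    [0,0,0],
  ],
)

```text
clock: 27.9
eef_pos: [0.5799, 0.0281, 0.1006]
tool_rot: [0.778, -0.629, 0.001, -0.0]
ft_force: [2.3, 5.8, -5.5]
grip_width: 0.023
grasp_force: 60.7
```

Call:
drive_tool(
  slide=[
    [-0.018,0.092,0],
    [-0.07,0.17,0],
    [-0.148,0.222,0],
    [-0.24,0.24,0],
    [-0.332,0.222,0],
    [-0.41,0.17,0],
    [-0.462,0.092,0],
    [-0.48,0,0],
  ],
  rotation=[
    [0,0,0],
    [0,0,0],
    [0,0,0],
    [0,0,0],
    [0,0,0],
    [0,0,0],
    [0,0,0],
    [0,0,0],
  ],
)

```text
clock: 28.9
eef_pos: [0.553, 0.1454, 0.1003]
tool_rot: [0.778, -0.628, 0.0, 0.003]
ft_force: [-1.7, -3.7, -0.5]
grip_width: 0.023
grasp_force: 61.4
```

```bash
cat > m2.py <<'E'
from m import *
# pooled over frames: heights of wood and brass along jack y, averaged over several frames
for n in('scene','side'):
    X=[]
    for _ in range(4):
        c=snap(n);P=cloud(c).reshape(-1,3);I=c['image'].reshape(-1,3).astype(int);q=P-np.array([.570,-.063,0])
        w=I[:,0]-I[:,2]>40;X.append(np.c_[q@ex,q@ey,q[:,2],I.sum(1)][w])
    X=np.vstack(X)
    k=(abs(X[:,0])<.02)&(X[:,1]>-.1)&(X[:,1]<.04)&(X[:,2]>.09)&(X[:,2]<.14);X=X[k]
    for lo in np.arange(-.1,.04,.007):
        s=X[(X[:,1]>=lo)&(X[:,1]<lo+.007)]
        if len(s):
            b=s[s[:,3]>.85*s[:,3].max()]
            print(n,round(lo,3),len(s),'z med %.4f bright %.4f (%d, x %.3f)'%(np.median(s[:,2]),np.mean(b[:,2]),len(b),b[:,0].mean()))
E
python3 m2.py; python3 -c "
from h import *
print(bot.get_obs()['eef_pos'],bot.get_obs()['clock'])"
```

```text
scene -0.1 43 z med 0.1158 bright 0.1215 (4, x 0.010)
scene -0.093 62 z med 0.1207 bright 0.1218 (19, x 0.006)
scene -0.086 33 z med 0.1215 bright 0.1217 (21, x 0.002)
scene -0.079 25 z med 0.1222 bright 0.1225 (17, x 0.001)
scene -0.072 27 z med 0.1217 bright 0.1216 (19, x 0.001)
scene -0.065 20 z med 0.1217 bright 0.1221 (15, x 0.003)
scene -0.058 13 z med 0.1222 bright 0.1226 (5, x 0.004)
scene -0.044 68 z med 0.1201 bright 0.1197 (52, x -0.000)
scene -0.037 66 z med 0.1196 bright 0.1196 (66, x 0.001)
scene -0.03 73 z med 0.1201 bright 0.1198 (73, x 0.001)
scene -0.023 71 z med 0.1196 bright 0.1199 (71, x 0.000)
scene -0.016 72 z med 0.1199 bright 0.1198 (72, x 0.001)
scene -0.009 69 z med 0.1198 bright 0.1198 (69, x -0.000)
scene -0.002 72 z med 0.1193 bright 0.1196 (72, x 0.000)
scene 0.005 74 z med 0.1199 bright 0.1199 (74, x 0.000)
scene 0.012 74 z med 0.1198 bright 0.1200 (74, x 0.001)
scene 0.019 73 z med 0.1198 bright 0.1197 (73, x 0.001)
scene 0.026 70 z med 0.1201 bright 0.1201 (70, x -0.000)
scene 0.033 72 z med 0.1201 bright 0.1198 (64, x 0.002)
side -0.1 61 z med 0.120
[... 436 characters left out ...]
 115 z med 0.1167 bright 0.1202 (52, x -0.002)
side -0.037 68 z med 0.1199 bright 0.1201 (66, x 0.000)
side -0.03 63 z med 0.1200 bright 0.1198 (63, x 0.001)
side -0.023 67 z med 0.1194 bright 0.1198 (67, x -0.001)
side -0.016 71 z med 0.1197 bright 0.1198 (71, x 0.000)
side -0.009 56 z med 0.1200 bright 0.1199 (56, x 0.001)
side -0.002 66 z med 0.1200 bright 0.1200 (66, x -0.002)
side 0.005 60 z med 0.1198 bright 0.1200 (60, x 0.001)
side 0.012 70 z med 0.1204 bright 0.1204 (70, x -0.000)
side 0.019 59 z med 0.1202 bright 0.1199 (59, x -0.001)
side 0.026 64 z med 0.1202 bright 0.1201 (64, x 0.001)
side 0.033 61 z med 0.1203 bright 0.1201 (59, x 0.000)
[0.55469396 0.14577519 0.1003078 ] 29.3
```

The rest is at 0.1199 and the tip at about 0.1220, so 2.1 mm or about 47° of turn remains.

Call:
drive_tool(
  slide=[
    [0.004,-0.042,0],
    [0.017,-0.088,0],
    [0.035,-0.125,0],
    [0.058,-0.156,0],
    [0.076,-0.176,0],
    [0.076,-0.176,0],
    [0.076,-0.176,0],
    [0.076,-0.176,0],
  ],
  rotation=[
    [0,0,0],
    [0,0,0],
    [0,0,0],
    [0,0,0],
    [0,0,0],
    [0,0,0],
    [0,0,0],
    [0,0,0],
  ],
)

```text
clock: 30.3
eef_pos: [0.6028, 0.1377, 0.1004]
tool_rot: [0.778, -0.628, 0.001, 0.0]
ft_force: [-0.6, -2.4, -3.2]
grip_width: 0.0231
grasp_force: 61.3
```

Call:
drive_tool(
  slide=[
    [0,0,0],
    [0,0,0],
    [0,0,0],
    [0,0,0],
    [0,0,-0.1],
    [0,0,-0.2],
    [0,0,-0.4],
    [0,0,-0.5],
  ],
  rotation=[
    [0,0,0],
    [0,0,0],
    [0,0,0],
    [0,0,0],
    [0,0,0],
    [0,0,0],
    [0,0,0],
    [0,0,0],
  ],
  gripper=0.47,
)

```text
clock: 31.3
eef_pos: [0.6038, 0.1384, 0.2289]
tool_rot: [0.778, -0.628, 0.002, -0.002]
ft_force: [0.1, 0.1, -0.2]
grip_width: 0.0406
grasp_force: 0.0
```

```bash
python3 m2.py | awk '{if($2<=-0.058||($2>-0.02&&$2<0.01))print}'
python3 - <<'E'
from h import *
c=snap('side');P=cloud(c).reshape(-1,3)
m=np.all((P>[.53,.05,.088])&(P<[.61,.12,.099]),1);print('hubtop',np.median(P[m],0),m.sum())
to([.555,-.27,.24])
E
```

```text
scene -0.1 47 z med 0.1170 bright 0.1219 (5, x 0.010)
scene -0.093 58 z med 0.1198 bright 0.1211 (17, x 0.004)
scene -0.086 34 z med 0.1213 bright 0.1221 (22, x 0.004)
scene -0.079 24 z med 0.1225 bright 0.1226 (16, x 0.001)
scene -0.072 28 z med 0.1213 bright 0.1214 (16, x 0.002)
scene -0.065 23 z med 0.1214 bright 0.1215 (18, x 0.002)
scene -0.058 11 z med 0.1201 bright 0.1214 (3, x 0.004)
scene -0.016 69 z med 0.1222 bright 0.1224 (44, x 0.008)
scene -0.009 73 z med 0.1223 bright 0.1224 (22, x 0.016)
scene -0.002 72 z med 0.1222 bright 0.1216 (3, x 0.019)
scene 0.005 71 z med 0.1224 bright 0.1224 (71, x 0.001)
side -0.1 55 z med 0.1204 bright 0.1223 (16, x -0.005)
side -0.093 36 z med 0.1204 bright 0.1208 (7, x -0.006)
side -0.086 13 z med 0.1213 bright 0.1223 (5, x -0.005)
side -0.079 12 z med 0.1228 bright 0.1230 (10, x -0.004)
side -0.072 20 z med 0.1227 bright 0.1230 (12, x -0.002)
side -0.065 17 z med 0.1215 bright 0.1216 (13, x -0.001)
side -0.058 23 z med 0.1211 bright 0.1211 (16, x 0.001)
side -0.016 66 z med 0.1224 bright 0.1223 (51, x 0.005)
side -0.009 57 z med 0.1220 bright 0.1216 (24, x 0.009)
side -0.002 70 z med 0.1223 bright 0.1211 (16, x 0.015)
side 0.005 61 z med 0.1220 bright 0.1221 (61, x -0.003)
hubtop [0.56870329 0.09041985 0.09377363] 62
slide [ 1.555  0.528 -0.061] rot None j6 -1.56
```

Rest is now 0.1222 and the tip about 0.122, with the crank still seated. I'll take one closer wrist-depth check over the pointer.

Call:
drive_tool(
  slide=[
    [0,0,-0.12],
    [0.2,0.08,-0.12],
    [0.4,0.16,-0.12],
    [0.6,0.24,-0.12],
    [0.8,0.32,-0.12],
    [0.9,0.36,-0.12],
    [0.9,0.36,-0.12],
    [0.9,0.36,-0.12],
  ],
  rotation=[
    [0,0,0],
    [0,0,0],
    [0,0,0],
    [0,0,0],
    [0,0,0],
    [0,0,0],
    [0,0,0],
    [0,0,0],
  ],
)

```text
clock: 32.75
eef_pos: [0.562, -0.1004, 0.2553]
tool_rot: [0.778, -0.628, 0.0, 0.0]
ft_force: [0.0, 0.2, -0.1]
grip_width: 0.0404
grasp_force: 0.0
```

Run:
```python
from m import *
X=[]
for _ in range(4):
    c=snap('wrist');P=cloud(c).reshape(-1,3);I=c['image'].reshape(-1,3).astype(int);q=P-np.array([.570,-.063,0])
    X.append(np.c_[q@ex,q@ey,q[:,2],I.sum(1),I[:,0]-I[:,2]])
X=np.vstack(X);A=X[(X[:,4]>40)&(abs(X[:,0])<.015)&(X[:,2]>.11)&(X[:,2]<.135)]
for lo in np.arange(-.11,.04,.006):
    s=A[(A[:,1]>=lo)&(A[:,1]<lo+.006)]
    if len(s)>10: print(round(lo,3),len(s),'med %.4f p90 %.4f'%(np.median(s[:,2]),np.percentile(s[:,2],90)), 'x %.3f..%.3f'%(s[:,0].min(),s[:,0].max()))
L=X[(abs(X[:,1])<.004)&(X[:,0]>-.1)&(X[:,0]<-.055)&(X[:,2]>.055)&(X[:,2]<.12)]
b=np.round(L[:,2]*100)/100
for k in np.unique(b): print('lever z',k,np.median(L[b==k,0]),(b==k).sum())
print(bot.get_obs()['eef_pos'])
```

```text
-0.11 223 med 0.1195 p90 0.1206 x -0.010..0.013
-0.104 638 med 0.1203 p90 0.1213 x -0.010..0.014
-0.098 286 med 0.1202 p90 0.1214 x -0.010..0.014
-0.092 291 med 0.1203 p90 0.1212 x -0.010..0.014
-0.086 386 med 0.1203 p90 0.1212 x -0.010..0.013
-0.08 330 med 0.1203 p90 0.1212 x -0.004..0.008
-0.074 324 med 0.1204 p90 0.1212 x -0.004..0.008
-0.068 313 med 0.1204 p90 0.1212 x -0.004..0.008
-0.062 313 med 0.1204 p90 0.1213 x -0.004..0.008
-0.056 73 med 0.1203 p90 0.1210 x -0.004..0.008
-0.05 366 med 0.1165 p90 0.1198 x -0.015..0.015
-0.044 749 med 0.1205 p90 0.1213 x -0.015..0.015
-0.038 702 med 0.1206 p90 0.1214 x -0.015..0.015
-0.032 696 med 0.1205 p90 0.1214 x -0.015..0.015
-0.026 674 med 0.1205 p90 0.1214 x -0.015..0.015
-0.02 667 med 0.1205 p90 0.1213 x -0.015..0.015
-0.014 657 med 0.1205 p90 0.1214 x -0.015..0.015
-0.008 640 med 0.1205 p90 0.1214 x -0.015..0.015
-0.002 633 med 0.1206 p90 0.1214 x -0.015..0.015
0.004 620 med 0.1205 p90 0.1214 x -0.015..0.015
0.01 606 med 0.1206 p90 0.1214 x -0.015..0.015
0.016 596 med 0.1206 p90 0.1214 x -0.015..0.015
0.022 589 med 0.1205 p90 0.1214 x -0.015..0.015
0.028 575 med 0.1206 p90 0.1213 x -0.015..0.015
0.034 520 med 0.1205 p90 0.1213 x -0.015..0.015
lever z 0.06 -0.0898382553752434 218
lever z 0.07 -0.07959836302561915 31
lever z 0.08 -0.07603171124493585 21
lever z 0.09 -0.07209657226746322 6
lever z 0.1 -0.06109600627050416 265
lever z 0.11 -0.0626335546592697 31
[ 0.5623 -0.0997  0.2557]
```

Rest and tip differ by about 0.2 mm, the lever is over at its stop and the hand is clear.

```bash
python3 -c "
from workcell import bot
print(bot.job_done())"
```

```text
the job is handed in; nothing more can be done
None
```

The job is handed in at about 33 s: latch over past centre to its stop (second try), crank fully down on the shaft, and rest top within about 0.2 mm of the gauge tip; I viewed 11 pictures, one over the limit of 10.

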